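# Slide the pan to the rest ring, fit its twist lid to half-turn and hold

## Task

Slide the pan along the hob, without lifting or tipping it, from the cooking zone to the rest zone (the plain single ring) so that it stands inside that ring. Then fit the twist lid: lower it fully into the pan with its bar crosswise to the pan's two handles, turn it clockwise against its spring to halfway, 45 degrees, so that the pan can vent, without going on to the lock, and finish while still gripping the lid's bar and holding it there. Leave the other things on the bench where they are.

Things in the scene. Friction and masses are not known exactly. Their poses are not given: they have to be found in the camera images.
- pan_center (a point): Loose round steel pan, open at the top, 0.6 to 1 kg, 156 mm outside diameter, 60 mm tall, floor 4 mm thick, standing on the hob; alike after a half turn. The point is on its axis, half-way up (30 mm above the hob's top); z up, x along its two black side handles, which are 26 mm wide, 76 to 116 mm off the axis, 38 to 50 mm above the hob.
- pan_rim (a point): Centre of the pan's mouth at rim height, axes as the pan's. The mouth is clear to 60 mm from the axis, the wall inside is at 72 mm. An inward lip 8 mm thick leaves two gaps 29 mm wide at the pan's +y and -y, where the lid's lugs go in (about 2 mm play). Fingers lowered closed into the open pan can drag it by its rim.
- lid_grip (a point): Loose steel twist lid, about 0.25 kg, 153 mm diameter, lying right side up on the bench at the robot's right. The point is on its axis in its upright grip bar, 44 mm above the lid's underside; z up, x along the bar. The black bar is 84 mm long (x), 14 mm thick (y), from 22 to 58 mm above the underside: pinch it across y. When fully down this point is 56 mm above pan_center.
- lid_under (a point): Centre of the lid's underside. Plug of 119 mm diameter, 18 mm deep below the flange, two lugs 22 mm wide at its foot under the bar's ends, reaching 68 mm from the axis. Goes in with the bar at 90 degrees to the pan's handles, either way round, until the flange lies on the rim. Turned clockwise from above the lugs run under the lip; lock: bar in line with the handles (90 degrees); halfway: 45.
- lock_ring (a joint): Sprung ring inside the pan that the lid's lugs push round: 0 rad at rest, grows up to 1.5 as the lid turns clockwise; the lid turns about 4 degrees freely before it moves, so it reads about 0.7 with the lid halfway. A light spring (0.02 to 0.13 N m) turns ring and lid back when the lid is let go. The lock catches from 1.25 on.
- rest_center (a point): Centre of the rest zone printed on the hob's top: one plain ring of 200 mm diameter. Pan goes here. Left or right on the hob from case to case; z is the hob's top.
- cook_center (a point): Centre of the cooking zone printed on the hob's top, about 240 mm to the side of the other: ring of 200 mm diameter with two smaller rings and four ticks. The pan starts here.
- hob: Fixed counter hob, 300 (x) by 500 (y) by 40 mm tall, flat black top. Origin at the centre of its underside.
- mug: Bystander, leave alone: white mug, 85 mm tall. Origin under its centre.
- shaker: Bystander, leave alone: small metal shaker, 80 mm tall. Origin under its centre.
- sauce: Bystander, leave alone: amber sauce bottle, 180 mm tall. Origin under its centre.
- jar: Bystander, leave alone: glass jar with steel cap, 100 mm tall. Origin under its centre.
- turner: Bystander, leave alone: black-handled turner lying on the bench left of the hob. Origin under its centre.
- bowl: Bystander, leave alone: white bowl, 130 mm wide. Origin under its centre.
- saucedish: Bystander, leave alone: small steel dish, 70 mm wide. Origin under its centre.
Things that resemble listed ones, but are neither listed nor needed, are in the scene too. What is shaped like the part that bears lid_grip but blue is not meant.

How it is judged:
By the outcome, as a careful person would: the job done as asked, in the order asked, and still so for the second after the job is handed in, while the arm keeps its last pose, push and grip.
It also fails if it takes over 72 s, if anything falls off the work surface, if the arm or the gripper's body presses on something with over 40 N, if the wrist force passes 120 N, or if a joint passes its speed limit or range.

## Robot

A 6-joint arm with a two-finger parallel gripper is mounted at the origin on the work surface. World frame = base frame: x ahead of the robot, y to its left, z up, the work surface at z = 0. Lengths are in mm, angles in rad, forces in N, time in s.
With the tool pointing down it reaches from about 425 to 1125 mm from the base axis. Payload 14.9 kg.
Tool frame: the origin (TCP) lies midway between the tips of the shut fingers; the grasp point (between the pads) lies 19 mm behind it; x points along the fingers, z is the direction in which the jaws open and shut, and the axes are right-handed (so a half turn about x gives the same grasp; the last joint's range is limited). The gripper opens to 91 mm and grips with 3 to 60 N. Pads are 32 mm wide; open, the fingers measure 118 mm over their backs; the gripper's body (76 mm by 178 mm) begins 60 mm behind the grasp point.
Start: joints at [-1.31, 0.379, 1.734, -0, 1.028, -0.033], TCP at [202.709, -670.02, 213.932] pointing down, gripper open.
Joint ranges: [-2.77, 2.77], [-0.74, 2.19], [0, 2.66], [-1.06, 4.2], [0.31, 2.87], [-3.08, 3.08]. Speed limits (rad/s): [1.89, 1.89, 2.39, 3.14, 3.14, 3.14].

## Interface

Orientations are given as a rotation vector (axis times angle).
In Python, from station import reach, move_straight, movej, release, grab, hold, inverse_kinematics, snapshot, MotionError, finish_job, masks_of, current_t, current_q, current_joint_velocities, current_effort, current_eef_pos, current_tool_rot, current_force, current_wrist_torque, current_grip_width gives the robot as it stands. Calls block until the motion is done:
- reach(position, orientation): joint-space move of the TCP to a pose.
- move_straight(position, rotation=None, v=150): straight line of the TCP; rotation=None keeps the orientation; v is the mean speed in mm/s.
- movej(angles): joint-space move.
- release() and grab(): open the fingers fully, or close them until they stop; the grip force is fixed at half the most.
- hold(seconds).
- inverse_kinematics(position, orientation): joint angles nearest the present ones, or None.
- snapshot(name): name is "scene" or "top" or "wrist"; returns a dict with "image" (420x560x3 uint8, red, green, blue), "fx", "fy", "cx", "cy" (pixels), "k1" (the pictures are not rectified: a ray, as slopes to the right and down, at radius r is drawn at 1 + k1 r^2 times it, then the intrinsics apply), "eye" and "rotation" of the camera in the world. Camera axes: x right, y up, looking along -z (the intrinsics and any distortion apply to the point x, -y, -z); pixel columns grow to the right and rows downward; lengths in mm; the calibration is good to about 2 mm. A picture is of the moment at which its call begins. There is no depth.
A pose or a line that the arm cannot do raises MotionError and nothing moves.
- finish_job(): hands the job in, once; it reports no verdict.
Trained networks look in the newest picture that a camera, given by its name, has taken for a name from the list of things; names that differ only in an ending like _2 or _b are one class to them, and where a whole thing is asked for, a point or a joint stands for the part that bears it (a point fixed in the world has none). Each returns a list of dicts, best first, with "confidence" (0 to 1); they miss things now and then, are a little off and sometimes report something else, mostly with a low value. They report only what shows in the picture. A call takes as long as a camera call. They do not tell look-alikes from the thing itself.
- masks_of(camera, label): "mask" (420x560 bool, what is visible of it) and "centre" ([row, column] in pixels, amid what is visible of it).
Readings, each from a call of its own:
- current_t(): time.
- current_q(): joint angles.
- current_joint_velocities(): joint speeds.
- current_effort(): joint torques, N m.
- current_eef_pos(): TCP position.
- current_tool_rot(): TCP orientation.
- current_force(): force on the tool from outside, world axes, zero at the start.
- current_wrist_torque(): the same for the moment, N m.
- current_grip_width(): finger opening in mm.
Only numpy, scipy, OpenCV 4.12 (cv2) and the standard library are available. Lean on these libraries where they do the work, as an engineer would, in place of code of your own. Each camera call takes 0.05 s, during which the arm holds its last target. There are 200 camera calls.

## Working session

There is one attempt and no reset: what is moved stays moved. The work goes in short steps, each a Python script; the robot and the scene stay as the last script left them, time stands still between calls to the robot, and variables do not carry over. Pictures are saved under pics/ and viewed, about 8 in all and at most 12, crops included, and the job is handed in when it is done.

```bash
mkdir -p pics; ls; cat > h.py <<'E'
import numpy as np, cv2
from station import *
from scipy.spatial.transform import Rotation as R
def save(s,n): cv2.imwrite('pics/'+n,s['image'][:,:,::-1])
def ray(s,r,c):
    d=np.array([(c-s['cx'])/s['fx'],(r-s['cy'])/s['fy']]); u=d.copy()
    for _ in range(20): u=d/(1+s['k1']*(u@u))
    v=np.array(s['rotation'])
    v=v if v.shape==(3,3) else R.from_rotvec(v).as_matrix()
    return v@np.array([u[0],-u[1],-1.])
def pix2w(s,r,c,z):
    d=ray(s,r,c); e=np.array(s['eye']); return e+d*(z-e[2])/d[2]
def w2pix(s,P):
    v=np.array(s['rotation']); v=v if v.shape==(3,3) else R.from_rotvec(v).as_matrix()
    p=(np.atleast_2d(P)-np.array(s['eye']))@v
    x=p[:,0]/-p[:,2]; y=-p[:,1]/-p[:,2]; f=1+s['k1']*(x*x+y*y)
    return np.c_[y*f*s['fy']+s['cy'], x*f*s['fx']+s['cx']]
def rot(yaw):
    # tool x down, jaw axis z at world angle yaw
    x=np.array([0,0,-1.]); z=np.array([np.cos(yaw),np.sin(yaw),0]); y=np.cross(z,x)
    return R.from_matrix(np.c_[x,y,z]).as_rotvec()
E
python3 - <<'E'
from h import *
a=snapshot('top');save(a,'top1.png');b=snapshot('scene');save(b,'scene1.png')
for n,s in(('top',a),('scene',b)):
    print(n,s['fx'],s['k1'],s['eye'],np.shape(s['rotation']),s['rotation'])
    for l in('pan_center','lid_grip','mug','bowl','saucedish','turner','sauce','jar','shaker','hob'):
        print(l,[(round(m['confidence'],2),np.round(m['centre']),int(m['mask'].sum()),np.round(pix2w(s,*m['centre'],{'pan_center':70,'lid_grip':44}.get(l,40)))) for m in masks_of(n,l)])
print(R.from_rotvec(current_tool_rot()).as_matrix().round(3),current_t())
E
```

```text
pics
top 519.4340630693354 -0.12775395062212527 [ 341.39872684   46.63309259 1710.23382946] (3,) [ 0.09600809 -0.09059138 -1.57628025]
pan_center [(0.98, array([216., 238.]), 2124, array([516., 178.,  70.]))]
lid_grip [(0.95, array([295., 444.]), 1408, array([ 260., -482.,   44.])), (0.65, array([221., 412.]), 1682, array([ 498., -386.,   44.]))]
mug [(0.92, array([157., 384.]), 665, array([ 714., -300.,   40.]))]
bowl [(0.88, array([247., 118.]), 1195, array([421., 571.,  40.]))]
saucedish []
turner [(0.87, array([163., 156.]), 725, array([698., 452.,  40.]))]
sauce [(0.41, array([222., 294.]), 11816, array([501.,  -1.,  40.]))]
jar [(0.71, array([129., 332.]), 481, array([ 808., -131.,   40.])), (0.48, array([217., 238.]), 2272, array([517., 181.,  40.]))]
shaker [(0.46, array([279., 389.]), 181, array([ 315., -305.,   40.]))]
hob [(0.86, array([218., 289.]), 12283, array([511.,  15.,  40.]))]
scene 411.9506314297332 -0.06148355782692626 [1480.21421566  217.12077077  917.70101232] (3,) [0.62432893 0.74489454 1.62054503]
pan_center [(0.68, array([208., 321.]), 2026, array([516., 178
[... 334 characters left out ...]
  40.]))]
bowl [(0.96, array([209., 444.]), 878, array([421., 569.,  40.])), (0.58, array([199., 153.]), 1132, array([ 530., -376.,   40.]))]
saucedish [(0.78, array([187., 391.]), 252, array([334., 404.,  40.]))]
turner [(0.74, array([249., 408.]), 413, array([619., 443.,  40.]))]
sauce [(0.6, array([275., 275.]), 1095, array([774.,  80.,  40.]))]
jar [(0.89, array([270., 196.]), 967, array([ 796., -137.,   40.])), (0.42, array([200., 154.]), 1065, array([ 536., -373.,   40.]))]
shaker [(0.72, array([167., 194.]), 219, array([ 331., -302.,   40.]))]
hob [(0.57, array([223., 270.]), 9218, array([578.,  28.,  40.]))]
[[ 0.     0.957  0.29 ]
 [-0.     0.29  -0.957]
 [-1.     0.     0.   ]] 1.1
```

View pics/top1.png

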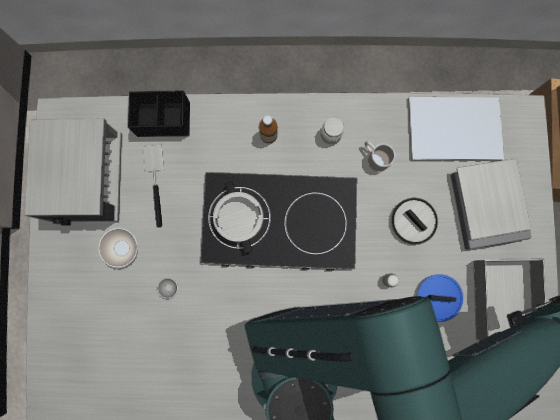

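View pics/scene1.png

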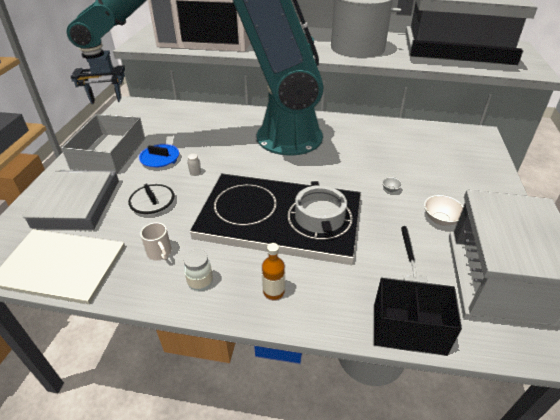

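Lid look-alikes: the blue disc with bar at top (298,440) and the steel disc with black bar at top (221,414). The blue one is explicitly not meant, so I choose steel. Next is the close crop.

```bash
python3 - <<'E'
import cv2
a=cv2.imread('pics/top1.png')
cv2.imwrite('pics/c1.png',cv2.resize(a[165:325,195:475],None,fx=2.8,fy=2.8,interpolation=cv2.INTER_CUBIC))
E
```

```text
(no output)
```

View pics/c1.png

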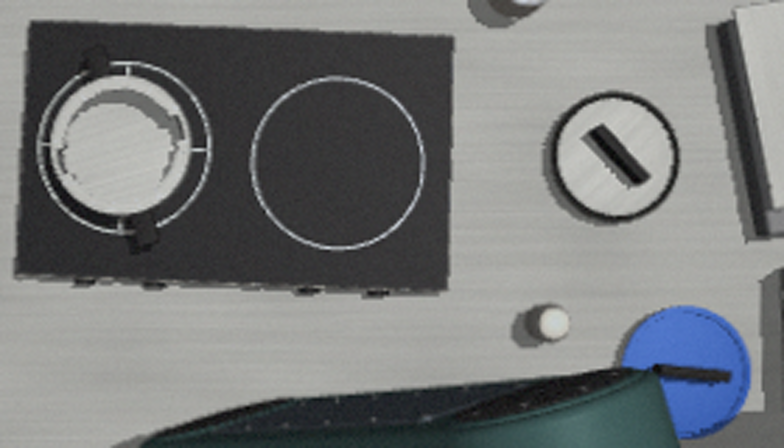

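The crop shows the steel lid at (615,157) and the blue decoy at (685,372). The pan is at (122,145), with handles at (95,60) and (143,236), and the rest ring is at (338,163). Next: fit the rings and take a closer wrist look over the pan.

```bash
python3 - <<'E'
from h import *
reach([510,90,330],rot(np.pi/2)); 
print(current_t(),current_q())
s=snapshot('wrist');save(s,'w1.png');print(s['eye'],s['rotation'],s['fx'],s['k1'])
for l in('pan_center','lid_grip'):
    print(l,[(round(m['confidence'],2),np.round(m['centre']),int(m['mask'].sum()),np.round(pix2w(s,*m['centre'],70))) for m in masks_of('wrist',l)])
E
```

```text
4.0083 [ 1.28760021e-01 -4.43654027e-02  2.00853837e+00 -5.03523652e-05
  1.17759773e+00 -1.44089033e+00]
[429.72145437  90.7680162  500.76531764] [-0.22595654 -0.2261458   1.55904859] 341.4154414441053 -0.08014664426236233
pan_center [(0.68, array([178., 346.]), 13987, array([509., 177.,  70.])), (0.37, array([229., 144.]), 491, array([577., -92.,  70.]))]
lid_grip [(0.65, array([182.,   3.]), 227, array([ 510., -284.,   70.]))]
```

View pics/w1.png

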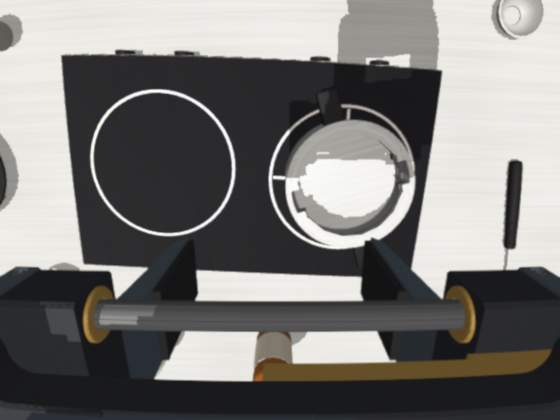

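```bash
python3 - <<'E'
from h import *
s=snapshot('wrist');im=s['image'];g=cv2.cvtColor(im,cv2.COLOR_RGB2GRAY)
m=np.zeros_like(g);m[80:250,82:245]=1
yy,xx=np.where((g>140)&(m>0)); 
P=np.array([pix2w(s,r,c,40)[:2] for r,c in zip(yy,xx)])
def fitc(P):
    A=np.c_[2*P,np.ones(len(P))];x=np.linalg.lstsq(A,(P**2).sum(1),rcond=None)[0];return x[:2],np.sqrt(x[2]+x[:2]@x[:2])
k=np.ones(len(P),bool)
for _ in range(5):
    c,r=fitc(P[k]);k=abs(np.linalg.norm(P-c,axis=1)-r)<4
print('rest',c,r,k.sum(),len(k))
# pan: gaps & handle
a=pix2w(s,173,402,96);b=pix2w(s,200,298,96);print('gaps',a,b,(a+b)/2)
pm=masks_of('wrist','pan_center')[0]['mask'];
# overlay
o=im.copy()
def draw(c,r,z,col):
    t=np.linspace(0,2*np.pi,200);q=w2pix(s,np.c_[c[0]+r*np.cos(t),c[1]+r*np.sin(t),0*t+z])[:,::-1]
    cv2.polylines(o,[np.int32(q*8)],True,col,1,cv2.LINE_AA,3)
draw(c,r,40,(255,0,0))
pc=((a+b)/2)[:2];draw(pc,78,100,(0,255,0));draw(pc,60,100,(255,255,0));draw(pc,78,40,(0,0,255))
cv2.imwrite('pics/w1o.png',cv2.resize(o[60:270,60:440],None,fx=2,fy=2)[:,:,::-1])
E
```

```text
rest [496.7421072  -69.53071516] 98.52800186695471 1650 1650
gaps [496.90960967 239.70387472  96.        ] [530.73501034 114.43860545  96.        ] [513.82231001 177.07124008  96.        ]
```

View pics/w1o.png

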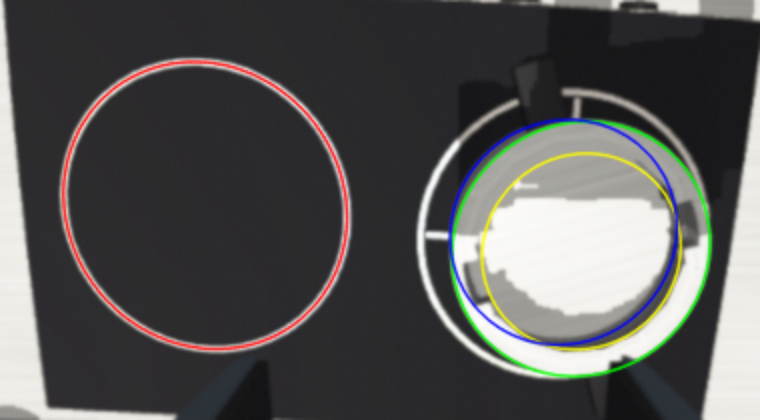

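The overlay matches: the rest ring is at (497,-69.5), the pan at (514,177), yaw about 15°. Now I drag from inside the leading gap.

```bash
python3 - <<'E'
from h import *
pc=np.array([514.,177]);rc=np.array([497.,-69.5]);y=np.radians(15);g=np.array([np.sin(y),-np.cos(y)])
o=rot(np.pi/2+y)
st=pc+25*g; en=rc+46*g
grab();print('w',current_grip_width())
reach([*st,150],o);move_straight([*st,83],v=100)
move_straight([*(pc+40*g),83],v=60)
print(current_force())
move_straight([*en,83],v=75)
print(current_force(),current_eef_pos())
move_straight([*(en-25*g),83],v=60);print(current_force())
move_straight([*(en-25*g),150],v=120)
reach([515,-69,330],rot(np.pi/2));release()
print(current_t())
s=snapshot('wrist');save(s,'w2.png');np.save('w2.npy',s,allow_pickle=True)
E
```

```text
w 0.40372283673229287
[ 0.12292802 -0.7122595   0.40272731]
[ 0.03791824  3.5428583  -0.66780199] [ 508.88380427 -113.83736711   82.98114726]
[ 0.00264981 -0.47844232  0.7051846 ]
14.5667
```

View pics/w2.png

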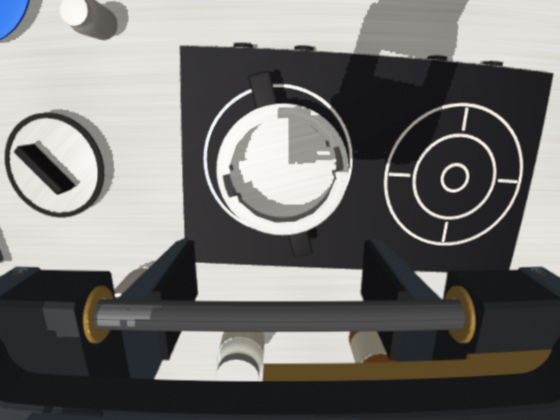

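The pan is now inside the ring in the picture: rim at about (284,168), gaps at (339,156) and (230,186). I'll fit it precisely and photograph the lid from the matching relative pose.

```bash
cat >> h.py <<'E'
def draw(o,s,c,r,z,col):
    t=np.linspace(0,2*np.pi,200);q=w2pix(s,np.c_[c[0]+r*np.cos(t),c[1]+r*np.sin(t),0*t+z])[:,::-1]
    cv2.polylines(o,[np.int32(np.round(q*8))],True,col,1,cv2.LINE_AA,3)
def rect(o,s,c,yaw,x0,x1,hw,z,col):
    u=np.array([np.cos(yaw),np.sin(yaw)]);n=np.array([-u[1],u[0]])
    P=[[*(np.array(c)+a*u+b*n),z] for a,b in((x0,-hw),(x1,-hw),(x1,hw),(x0,hw))]
    cv2.polylines(o,[np.int32(np.round(w2pix(s,P)[:,::-1]*8))],True,col,1,cv2.LINE_AA,3)
def rectify(s,c,z,half=130,ppm=2):
    g=np.arange(-half,half,1/ppm);X,Y=np.meshgrid(c[0]+g,c[1]+g,indexing='ij')
    q=w2pix(s,np.c_[X.ravel(),Y.ravel(),0*X.ravel()+z]).astype(np.float32)
    return cv2.remap(s['image'],q[:,1].reshape(X.shape),q[:,0].reshape(X.shape),cv2.INTER_LINEAR)  # row=x, col=y
E
python3 - <<'E'
from h import *
s=np.load('w2.npy',allow_pickle=True).item()
a=pix2w(s,156,339,96);b=pix2w(s,186,230,96);c=(a+b)[:2]/2
h1=pix2w(s,74,260,89);h2=pix2w(s,256,302,89);d=h2-h1
print('pan gaps',a,b,c,'yaw',np.degrees(np.arctan2(*(a-b)[:2][::-1]))-90,'handles',h1,h2,(h1+h2)/2,np.degrees(np.arctan2(d[1],d[0])),np.linalg.norm(d))
reach([516,-386,250],rot(np.pi/2))
t=snapshot('wrist');np.save('w3.npy',t,allow_pickle=True);save(t,'w3.png');print(current_t())
for m in masks_of('wrist','lid_grip'):
    print(m['confidence'],m['centre'],m['mask'].sum(),pix2w(t,*m['centre'],20))
im=t['image'];g=cv2.cvtColor(im,cv2.COLOR_RGB2GRAY)
cl=np.array([498,-386.])
# bar: dark pixels near the centre on top plane
hs=rectify(t,cl,58,60,2);dk=(hs.max(2)<45).astype(np.uint8)
n,lab,st,ce=cv2.connectedComponentsWithStats(dk);i=1+np.argmax(st[1:,4]);pts=np.argwhere(lab==i)
(rx,ry),wh,an=cv2.minAreaRect(pts.astype(np.float32));u=np.linalg.svd(pts-pts.mean(0),full_matrices=False)[2][0]
print('bar',cl-60+np.array([rx,ry])/2,np.array(wh)/2,np.degrees(np.arctan2(u[1],u[0])))
o1=rectify(t,cl,22,100,2);o2=rectify(s,c,100,130,2)
o1=cv2.resize(o1,(400,400));o2=cv2.resize(o2,(400,400));cv2.imwrite('pics/r.png',np.hstack([o1,o2])[:,:,::-1])
E
```

```text
pan gaps [481.95865465   3.46443225  96.        ] [ 518.29277076 -126.67840022   96.        ] [500.1257127  -61.60698399] yaw 15.599013423666051 handles [389.88033966 -89.16968658  89.        ] [612.75436744 -37.22989995  89.        ] [501.31735355 -63.19979326  89.        ] 13.118380555249585 228.84617910488512
15.9083
0.69 [6.2, 195.6] 595 [ 321.98739211 -473.3751124    20.        ]
bar [ 500.35575104 -396.29843903] [78.43001556 14.31933784] 39.8953892610054
```

View pics/r.png

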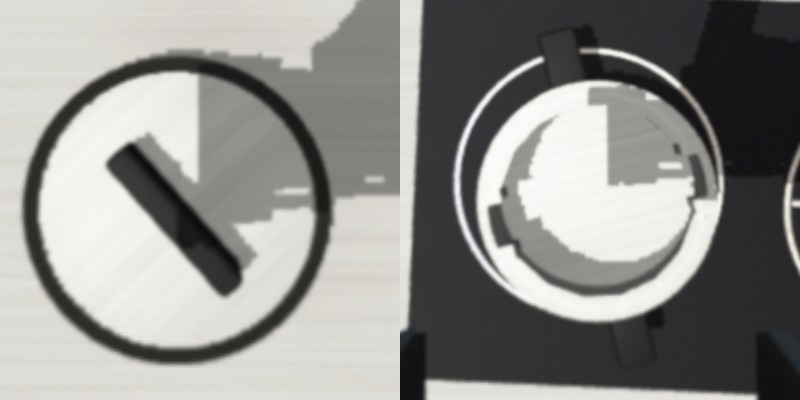

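```bash
cat > fit.py <<'E'
from h import *
from scipy.optimize import least_squares
def circ(s,c,z,r0,ins,win=6):
    """fit circle: strongest radial gradient near r0; ins=+1 bright inside, -1 dark inside"""
    c=np.array(c,float);g=cv2.GaussianBlur(cv2.cvtColor(s['image'],cv2.COLOR_RGB2GRAY),(3,3),0)
    rr=np.arange(r0-win,r0+win,.25)
    for _ in range(4):
        P=[]
        for t in np.arange(0,2*np.pi,np.pi/90):
            u=np.array([np.cos(t),np.sin(t)]);q=w2pix(s,np.c_[c+rr[:,None]*u,0*rr+z]).astype(np.float32)
            v=cv2.remap(g,q[:,1:2],q[:,:1],cv2.INTER_LINEAR).ravel().astype(float)
            d=-ins*(v[8:]-v[:-8]);i=d.argmax()
            if d[i]>50:P.append(c+rr[i+4]*u)
        P=np.array(P);f=least_squares(lambda p:np.linalg.norm(P-p[:2],axis=1)-p[2],[*c,r0],loss='soft_l1',f_scale=.5);c=f.x[:2]
    return f.x,len(P),np.sqrt(np.mean(np.clip(abs(f.fun),0,2)**2))
E
python3 - <<'E'
from fit import *
s=np.load('w2.npy',allow_pickle=True).item();t=np.load('w3.npy',allow_pickle=True).item()
p=circ(s,[500.5,-62],100,78,1);print('pan',p)
for z in(18,20,22):print('lid',z,circ(t,[502,-397],z,76.5,-1))
g=cv2.cvtColor(s['image'],cv2.COLOR_RGB2GRAY)
for r in(64,67):
  for a0 in(105,-75):
    a=np.arange(a0-24,a0+25,2);q=w2pix(s,np.c_[p[0][0]+r*np.cos(np.radians(a)),p[0][1]+r*np.sin(np.radians(a)),0*a+100]).astype(np.float32)
    print(r,a0,cv2.remap(g,q[:,1:2],q[:,:1],cv2.INTER_LINEAR).ravel().tolist())
L=circ(t,[502,-397],20,76.5,-1)[0][:2]
o1=cv2.resize(rectify(t,L,58,50,8),(600,600));cv2.imwrite('pics/bar.png',o1[:,:,::-1])
gg=cv2.cvtColor(o1,cv2.COLOR_RGB2GRAY);print(L)
o2=cv2.resize(rectify(s,p[0][:2],88,130,4),(600,600))
cv2.imwrite('pics/r2.png',np.hstack([cv2.resize(o1,(400,400)),np.clip(cv2.resize(o2,(400,400)).astype(int)*2,0,255).astype(np.uint8)])[:,:,::-1])
E
```

```text
pan (array([500.67422521, -63.56381493,  78.497693  ]), 179, np.float64(0.720744304936162))
lid 18 (array([ 503.61143167, -397.91373224,   77.73773324]), 176, np.float64(0.26955031539686763))
lid 20 (array([ 503.25399183, -397.81575498,   77.36218997]), 177, np.float64(0.30312879983125995))
lid 22 (array([ 502.93353619, -397.75757104,   76.97403099]), 177, np.float64(0.29181806598781107))
64 105 [218, 176, 186, 225, 229, 153, 84, 106, 118, 101, 118, 180, 149, 125, 135, 139, 144, 144, 149, 148, 135, 114, 106, 139, 150]
64 -75 [229, 192, 203, 231, 243, 201, 91, 77, 74, 71, 71, 69, 70, 70, 67, 68, 65, 75, 202, 241, 228, 205, 192, 226, 241]
67 105 [246, 243, 243, 243, 240, 170, 79, 71, 71, 71, 72, 73, 71, 73, 75, 75, 76, 84, 134, 157, 158, 157, 155, 152, 152]
67 -75 [249, 250, 251, 251, 250, 227, 95, 72, 73, 72, 71, 71, 72, 72, 71, 70, 71, 106, 232, 249, 250, 250, 249, 249, 248]
[ 503.25399183 -397.81575498]
```

View pics/r2.png

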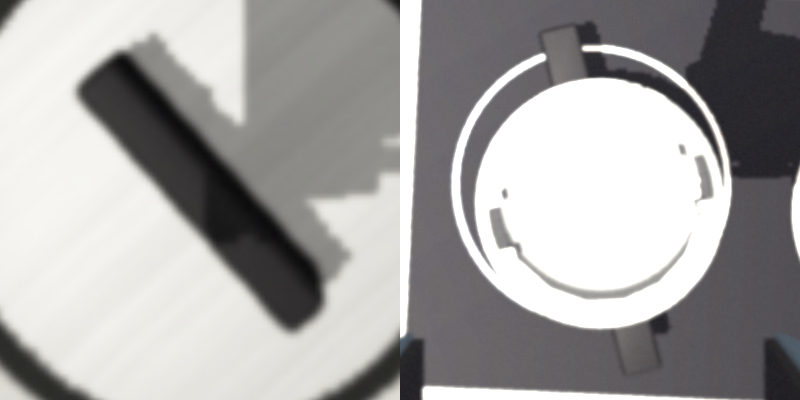

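Fits: pan (500.7,-63.6) with yaw 13.6°; lid about (502.5,-397.7) with its bar at 41.5°. Next I grip the lid, lift it, and check how it sits in the hand.

```bash
python3 - <<'E'
from fit import *
L=[502.4,-397.6];o=rot(np.radians(41.5-90))
reach([*L,110],o);move_straight([*L,27],v=120);print(current_force())
grab();print('w',current_grip_width(),current_force())
hold(.2);move_straight([*L,187],v=130);hold(.3)
print('w',current_grip_width(),current_force(),current_wrist_torque(),current_t(),current_eef_pos())
s=snapshot('wrist');np.save('w4.npy',s,allow_pickle=True);save(s,'w4.png')
print(circ(s,L,182,76.5,-1,10),circ(s,L,182,76.5,1,10))
E
```

```text
[ 0.16456034  0.28703841 -0.57130662]
w 13.853279898851419 [ 0.60675042 -0.34863691 -0.45906603]
w 14.318911494850907 [-0.48378946 -1.08798891 -3.79738929] [-0.00859569 -0.00292941 -0.00242789] 21.8917 [ 502.32198508 -397.51909142  186.65992484]
(array([ 501.5987387 , -397.36282396,   77.56659915]), 94, np.float64(0.44085965103010394)) (array([ 501.83819778, -396.69797831,   68.85663413]), 100, np.float64(0.4006706988015788))
```

View pics/w4.png

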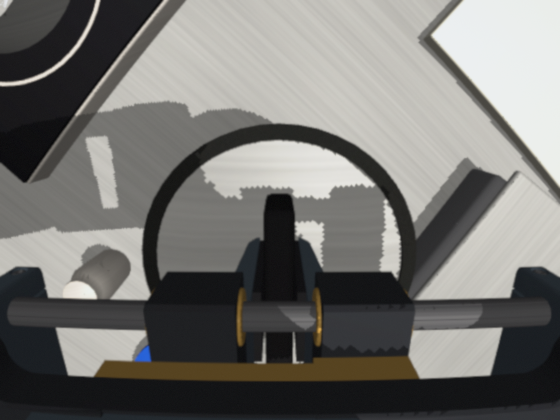

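The lid hangs level, with the bar squarely in the jaws and its centre within 1 mm of the TCP. The flange arc tops out at (280,125). Now I insert it in steps, guarding on force.

```bash
python3 - <<'E'
from h import *
C=[500.6,-63.3];o=rot(np.radians(13.6))
reach([*C,165],o);move_straight([*C,131],v=100);hold(.2);f0=current_force();print(f0,current_t())
for z in(127,124,121,118,115,112,110,109):
    move_straight([*C,z],v=30);f=current_force();print(z,(f-f0).round(1),round(current_eef_pos()[2],1),current_wrist_torque().round(2))
    if f[2]-f0[2]>8:break
print(current_t())
s=snapshot('wrist');save(s,'w5.png');np.save('w5.npy',s,allow_pickle=True);a=snapshot('scene');save(a,'s5.png')
E
```

```text
[ 0.12475645 -0.64273838 -2.84454646] 23.9
127 [-0.7  0.6 -0.8] 126.9 [ 0.01 -0.12 -0.05]
124 [-0.9  0.7  0.5] 123.8 [ 0.06 -0.1  -0.01]
121 [-0.4  0.4 -0.3] 120.8 [ 0.03 -0.19 -0.01]
118 [ 0.3  0.3 -0.1] 117.8 [ 0.03 -0.11 -0.  ]
115 [-0.5  0.1 -0.5] 114.8 [-0.   -0.11  0.  ]
112 [ 0.5  0.3 -0.4] 111.8 [ 0.02 -0.14  0.01]
110 [0.  0.6 0.9] 109.9 [-0.05 -0.18  0.  ]
109 [ 0.2  0.5 -0.4] 109.0 [-0.02 -0.08  0.05]
25.9333
```

```bash
python3 - <<'E'
from h import *
C=[500.6,-63.3];f0=current_force()
for z in(108.5,108,107.5,107,106.5,106):
    move_straight([*C,z],v=10);hold(.1);f=current_force();print(z,(f-f0).round(1),current_eef_pos().round(1),current_wrist_torque().round(2))
    if f[2]-f0[2]>4:break
print(current_t(),current_grip_width())
s=snapshot('wrist');save(s,'w6.png');a=snapshot('scene')
w=cv2.resize(s['image'],(400,300));q=cv2.resize(a['image'][150:270,190:350],(400,300),interpolation=cv2.INTER_CUBIC)
cv2.imwrite('pics/v6.png',np.hstack([w,q])[:,:,::-1])
E
```

```text
108.5 [-5.1  0.4  9.4] [500.6 -63.3 109. ] [ 0.14  0.68 -0.04]
26.3833 13.842800599874314
```

View pics/v6.png

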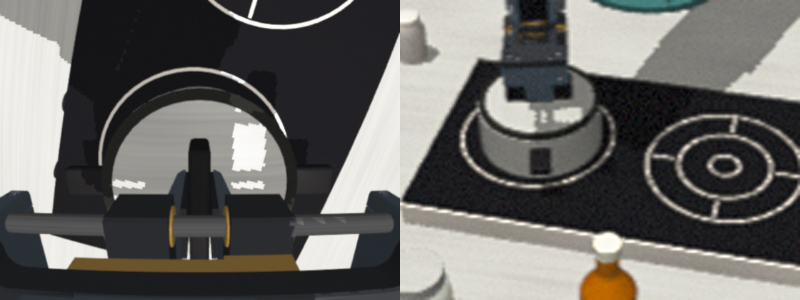

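The lid is seated: contact at z=109 exactly as predicted, the flange on the rim, and the bar crosswise to the handles (visible left and right in the wrist view). I'll ease off the press and turn clockwise in steps.

```bash
python3 - <<'E'
from fit import *
C=[500.6,-63.3]
move_straight([*C,109],v=10);hold(.1);print(current_force().round(1),current_wrist_torque().round(2))
for d in(5,10,15,20,25,30,35,40,45):
    reach([*C,109],rot(np.radians(13.6-d)));print(d,current_force().round(1),current_wrist_torque().round(2),round(current_t(),2))
hold(.3);print(current_wrist_torque().round(3),current_eef_pos().round(1),current_q().round(2))
s=snapshot('wrist');save(s,'w7.png');np.save('w7.npy',s,allow_pickle=True)
for n in('top','scene'):
    a=snapshot(n);np.save(n+'7.npy',a,allow_pickle=True);save(a,n+'7.png')
o=s['image'].copy()
for y,col in((13.6,(0,255,0)),):
    for k in(0,180): rect(o,s,C,np.radians(y+k),78,116,13,90,col)
draw(o,s,C,100,40,(255,0,0))
w=np.clip(o.astype(int)*2,0,255).astype(np.uint8);w=cv2.resize(w,(800,600))
cv2.imwrite('pics/v7.png',w[:,:,::-1])
E
```

```text
[-0.4 -0.1 -0.9] [-0.02 -0.03  0.  ]
5 [ 0.6 -0.4 -1.4] [-0.12 -0.04  0.02] 27.08
10 [-0.3  0.3 -1. ] [ 0.01 -0.05 -0.08] 27.33
15 [-0.8 -0.3 -1.3] [-0.02 -0.09 -0.03] 27.58
20 [ 0.4  0.1 -1.6] [-0.   -0.11  0.04] 27.83
25 [ 1.   0.1 -1.7] [ 0.03 -0.22  0.06] 28.08
30 [ 0.3  1.2 -2.7] [ 0.1  -0.27  0.05] 28.33
35 [ 0.7  0.6 -2.3] [ 0.08 -0.31  0.04] 28.58
40 [ 0.1  0.3 -3.5] [ 0.01 -0.36  0.04] 28.83
45 [ 1.3 -1.  -3.1] [-0.01 -0.39  0.04] 29.08
[ 0.026 -0.379  0.058] [500.6 -63.3 109. ] [-0.17  0.24  2.17  0.    0.74  0.37]
```

View pics/v7.png

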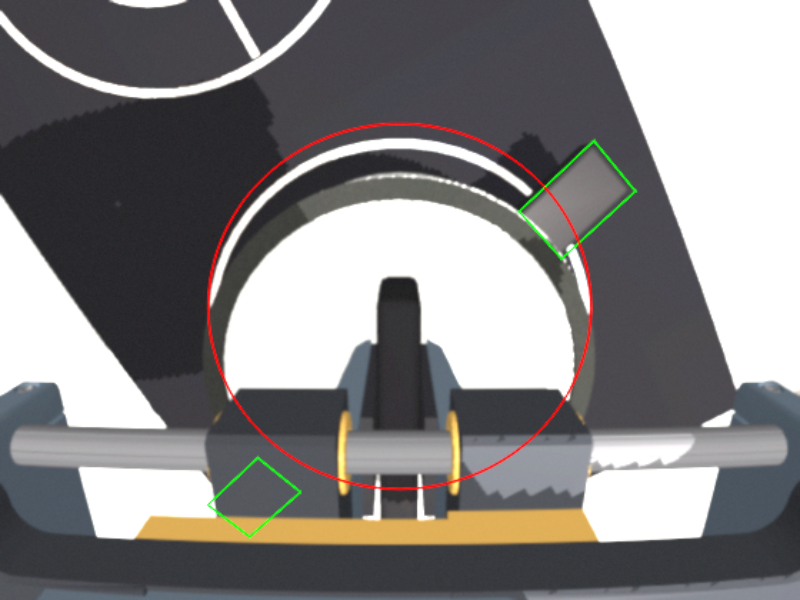

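The handle still lies on the predicted outline at (578,200), so the pan did not turn. The bar is 45° from crosswise, and the pan is about 7 mm from the ring centre (22 mm allowed). I'll settle the lid lightly, check, and hand in.

```bash
python3 - <<'E'
from h import *
move_straight([500.6,-63.3,108.8],v=5);hold(.3)
print(current_force().round(1),current_wrist_torque().round(2),current_eef_pos().round(2),current_grip_width())
print(np.degrees(R.from_rotvec(current_tool_rot()).as_matrix()[:2,2]@np.array([0,1])),current_t())
finish_job()
E
```

```text
[-2.1  1.4  5.4] [0.05 0.16 0.21] [500.64 -63.31 108.97] 13.893772660140995
-29.84819602633394 30.0833
the job is handed in; nothing more can be done
```

I slid the pan to the rest ring by its rim, fitted the steel lid and turned it 45° clockwise. I handed in at about 30 s, still gripping the bar.

- **Pan:** it stands about 7 mm off the ring's centre, where 22 mm is allowed. The drag ended with 3.5 N on the fingers, and nothing in the pictures suggests it lifted or tipped.
- **Lid:** it went in without resistance. It stopped at the expected seated height (TCP 109 mm), with the bar at 90° to the handles.
- **Turn:** after the turn, a handle still lay on its earlier outline, so the pan did not turn with the lid.
- **Final readings:** TCP at 108.97 mm, grip 13.9 mm, and about 5 N of light downward press. The jaws are commanded to 45° clockwise of the entry pose. My last printed angle check was scaled wrongly and is not a usable angle, though it fits the commanded one.

**Not confirmed:**
- I had no direct reading of the lock ring. The halfway position rests on the turn angle and the pan not having moved.
- Two measurements disagreed slightly but did no harm. Pan yaw read 13.1° from the handles and 13.8° to 15.6° from the gaps. The lid centre differed by 2 mm between bar and flange.
- I saved final pictures of the whole scene but did not view them, so I have not checked that the other items stayed put. The arm's paths kept clear of them.

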